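# Cock the plunge freezer and bring its cup under the tweezers

## Task

Get the bench plunge freezer ready for the next sample. Draw its sprung plunge rod up by the yellow knob until the hair-trigger catch has it, ease the load gently down onto the catch and let go without firing it or touching the catch or its red trigger; then slide the cup carriage fully home under the raised tweezers by its blue knob and let go, leaving the things around it where they stand.

Things in the scene. Friction and masses are not known exactly. Their poses are not given: they have to be found in the camera images.
- stand: plunge freezer's C-frame, fixed to the bench. White base plate 110 (its x) by 200 (its y) by 12 mm, reaching 90 mm to -y and 110 mm to +y; aluminium column 26 mm square, 220 mm high, 65 mm from the rod on the -y side; two grey guide arms 22 mm wide from column to rod (tops at 114 and 218 mm, ending 19 mm past the rod). Origin on the bench under the plunge rod's axis; z up
- knob (a point): centre of the yellow knob on top of the vertical plunge rod, to be gripped here: 25 mm in diameter, 22 mm tall, 252 mm above the bench when the rod is down, 34 mm above the upper guide arm, nothing else near it. The rod slides straight up and does not turn. A spring and its weight (0.22 kg) pull it down: 4 to 7 N at the start, 7 to 10 N near the top. If the grip slips, it snaps down
- plunger (a joint): how far the rod is drawn up, m: 0 down, as it starts. At 0.066 a collar on the rod meets a soft rubber buffer under the upper arm; more than 30 N against the buffer is too much. The catch takes hold somewhere between 0.029 and 0.062, wherever its block happens to be clamped on its post: that is not measured and has to be felt
- catch: thin steel post beside the rod, between the arms, with a dark block and a hanging brass pawl clamped on it. Origin at the post's foot, 34 mm from the rod's axis on the stand's +x side. Going up, the cone of the collar pushes the pawl's sprung roller aside (4 to 8 N more pull), then the roller snaps in under the collar. Let down again, the rod stops on the roller, which takes over the load: your pull falls to nothing
- trigger (a point): about the middle of the red trigger blade, the pawl's lower end (its height shifts up to 15 mm with the block). A light touch fires it; keep off it, the pawl, block and post, all within 55 mm of the rod's axis and below 215 mm. The catch may bear 15 N at most: some 5 N of push besides the spring's pull overloads it, a little more fires it. Letting go of the rod 2 mm above the catch drops it too hard
- tips (a point): tips of the steel tweezers clamped to the rod's lower end: 30 mm above the bench when the rod is down, and they rise with it. Lower than the cup's rim when down, so the cup cannot come in, and must not touch them, before the rod is up
- slide_knob (a point): point to grip on the blue upright knob of the cup carriage, 46 mm above the bench: shank 14 mm in diameter up to 48 mm, head 18 mm in diameter up to 58 mm. It stands on a flat bar, 115 mm from the centre of the carriage's white cup, on the stand's +y side. The cup is 52 mm across, its rim 47 mm above the bench
- carriage (a joint): how far the cup carriage is pushed in, m, along the stand's own -y: starts between 0 and 0.015; 0.065 is fully home against a hard stop, the cup then centred under the tweezers and the blue knob 115 mm from the rod's axis. It slides on rails with a drag of about 2 N and stays where it is left
- tip_box_mid (a point): bystander: blue box of pipette tips with a clear lid, 122 by 84 by 75 mm, loose; point half-way up
- tube_rack_mid (a point): bystander: yellow rack of small tubes, 100 by 62 by 28 mm, loose; point half-way up
- reagent_mid (a point): bystander: white bottle with a blue cap, 60 mm in diameter and 125 mm high, loose; point about half-way up

How it is judged (in metres and radians):
On the way, in this order (a step that is already met when the one before it is completed fails the run):
1. the rod is drawn up and hangs on the catch by itself, let go (value of joint plunger above 0.027 m and velocity of joint plunger above -0.01 m/s and contact force between plunger and the fingers below 0.1 N), for 0.4 s.
2. the cup carriage is home under the raised tweezers (value of joint carriage above 0.063 m and value of joint plunger above 0.027 m), for 0.2 s.
At the end, for the whole second after the job is handed in: the rod hangs still on the catch, drawn up more than 27 mm; the cup carriage is home to within 2 mm of its stop under the raised tweezers (all of step 2 and velocity of joint plunger between -0.01 and 0.01 m/s); the robot touches nothing.
It fails at once if the rod snaps down or is dropped onto its catch (falls faster than 0.15 m/s) (velocity of joint plunger below -0.15 m/s).
It fails at once if the rod is heaved against its top buffer with more than 30 N, or pressed onto its catch with more than 15 N (contact force between plunger and stand above 30 N or contact force between plunger and catch above 15 N).
It fails at once if the catch or its red trigger is touched by the robot (contact force between catch and the fingers above 0.3 N or contact force between catch and the arm above 0.3 N).
It fails at once if the cup is run into the tweezers (contact force between carriage and plunger above 1 N).
It fails at once if a bystander is moved more than 15 mm (distance of any of tip_box_mid, tube_rack_mid, reagent_mid from where it was at the start of the episode above 0.015 m).
It also fails if it takes over 72 s, if anything falls off the work surface, if the arm or the gripper's body presses on something with over 40 N, if the wrist force passes 120 N, or if a joint passes its speed limit or range.

## Robot

A 6-joint arm with a two-finger parallel gripper is mounted at the origin on the work surface. World frame = base frame: x ahead of the robot, y to its left, z up, the work surface at z = 0. Lengths are in mm, angles in rad, forces in N, time in s.
With the tool pointing down it reaches from about 400 to 925 mm from the base axis. Payload 12.5 kg.
Tool frame: the origin (TCP) lies at the very end of the fingers, on their centre line; the grasp point (between the pads) lies 19 mm behind it; y points along the fingers, z is the direction in which the jaws open and shut, and the axes are right-handed (so a half turn about y gives the same grasp; the last joint's range is limited). The gripper opens to 95 mm and grips with 3 to 60 N. Pads are 20 mm wide; open, the fingers measure 119 mm over their backs; the gripper's body (75 mm by 180 mm) begins 59 mm behind the grasp point.
Start: joints at [1.002, 0.491, 1.559, -0, 1.092, -0.106], TCP at [279.022, 559.28, 214.661] pointing down, gripper open.
Joint ranges: [-3.1, 3.1], [-0.84, 2.19], [0.05, 2.79], [-1.13, 4.28], [0.06, 2.93], [-2.69, 2.69]. Speed limits (rad/s): [2.22, 2.22, 2.79, 3.14, 3.14, 3.14].

## Interface

Orientations are given as [roll, pitch, yaw] about the fixed x, y, z axes, in that order (R = Rz(yaw) Ry(pitch) Rx(roll)).
In Python, from cell import env, optics gives the robot as it stands.
- The arm moves only by the tool drive_tool, never from a script. Its argument "steps" is a list of rows, each an object with "slide": the shift along the tool's x, y, z in m, a list of three; "dr": the turn, a rotation vector about the tool's x, y, z in rad, a list of three; "fingers": the finger opening in m, from 0 to 0.0951. A call has 1 to 5 rows; each row is the pose to reach, as a shift and turn from the pose commanded when the call began, along the tool's axes at that moment; what a row does not reach only later rows make up. A row lasts 1/12 s, in which the tool goes at most 41.7 mm and 7.16 degrees, less where a joint would pass 70% of its speed; a pose out of reach is approached as far as the arm can. A call with a gripper value outside its range is refused whole. The fingers move at their own pace and stop on an object; the grip force is fixed at half the most. Time passes only in rows, so rows that repeat a pose let the fingers close. It gives the time, the measured TCP pose, the force and the opening at its end, in the units of the state.
- env.state(): the state, without advancing time (a new reading comes with each control period).
- optics.read_camera(name): name is "scene" or "top" or "wrist"; returns the picture (420x560x3 uint8, red, green, blue); there is no depth.
- optics.camera_model(name): a dict with "mtx" (3x3 intrinsics, pixels), "R" (3x3) and "t" (3): a world point X has camera coordinates R X + t. Camera axes: x right, y down, z forward; pixel columns grow to the right and rows downward; lengths in mm; the calibration is good to about 2 mm. A picture is of the moment at which its call begins: read the wrist's pose just before it. camera_model takes no time and is no camera call; for the wrist camera it gives the pose at the moment of the call.
- env.job_done(): hands the job in, once; it reports no verdict.
The state is a dict: "t": time; "joints": joint angles; "qvel": joint speeds; "tau": joint torques, N m; "eef_pos": TCP position; "tcp_rot": TCP orientation; "ft_force": force on the tool from outside, world axes, zero at the start; "moment": the same for the moment, N m; "opening": opening from 0.0 (shut) to 1.0 (fully open).
Only numpy, scipy, OpenCV 4.12 (cv2) and the standard library are available. Lean on these libraries where they do the work, as an engineer would, in place of code of your own. Each camera call takes 0.05 s, during which the arm holds its last target.

## Working session

There is one attempt and no reset: what is moved stays moved. The work goes in short steps, Python scripts to look and compute and a tool call to move; the robot and the scene stay as the last step left them, time stands still between calls to the robot, and variables do not carry over. Pictures are saved under pics/ and viewed, and the job is handed in when it is done.

Besides the shell and the picture viewer there is one more tool, called after "Call:" by a JSON object that holds its "method" and its "body". drive_tool: Moves the arm, as the interface text tells. Its arguments: {"type":"object","properties":{"steps":{"type":"array","items":{"type":"object","properties":{"slide":{"type":"array","items":{"type":"number"}},"dr":{"type":"array","items":{"type":"number"}},"fingers":{"type":"number"}}}}},"required":["steps"]}

```bash
ls; mkdir -p pics
cat > h.py <<'E'
import numpy as np, cv2
from cell import env, optics
np.set_printoptions(precision=3,suppress=True)
def snap(n,f):
    m=optics.camera_model(n); im=optics.read_camera(n); cv2.imwrite(f'pics/{f}.png',cv2.cvtColor(im,cv2.COLOR_RGB2BGR)); 
    np.save(f'pics/{f}.npy',im); np.savez(f'pics/{f}_m.npz',mtx=m['mtx'],R=m['R'],t=m['t']); return im,m
def load(f): return np.load(f'pics/{f}.npy'),dict(np.load(f'pics/{f}_m.npz'))
def ray(m,p):
    R=np.array(m['R']);t=np.array(m['t']).ravel()
    d=R.T@np.linalg.inv(m['mtx'])@np.array([p[0],p[1],1.]); return -R.T@t,d
def onz(m,p,z):
    c,d=ray(m,p); return c+d*(z-c[2])/d[2]
def proj(m,X):
    q=np.array(m['mtx'])@(np.array(m['R'])@np.array(X,float)+np.array(m['t']).ravel()); return q[:2]/q[2]
E
python3 - <<'E'
from h import *
for n in ['scene','top','wrist']:
    im,m=snap(n,n+'0'); print(n,-np.array(m['R']).T@np.array(m['t']).ravel())
s=env.state(); print(s)
E
```

```text
pics
scene [1577.753 -398.234  994.454]
top [ 348.987  -18.062 1353.72 ]
wrist [214.707 591.368 383.739]
{'t': 0.15, 'joints': array([ 1.002,  0.491,  1.559, -0.   ,  1.092, -0.106]), 'qvel': array([ 0.001, -0.004, -0.002,  0.001, -0.001,  0.002]), 'tau': array([  0.002, -61.289, -25.828,   0.069,   0.047,  -0.   ]), 'eef_pos': array([278.892, 559.12 , 214.2  ]), 'tcp_rot': array([-1.572,  0.   , -0.463]), 'ft_force': array([ 0.451,  0.53 , -0.736]), 'moment': array([0.042, 0.02 , 0.029]), 'opening': 0.9982876091098623}
```

View pics/scene0.png

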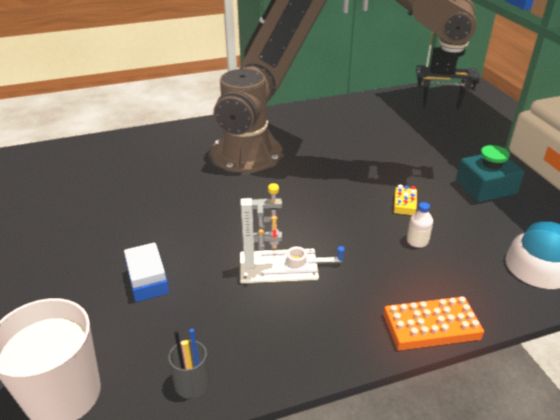

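View pics/top0.png

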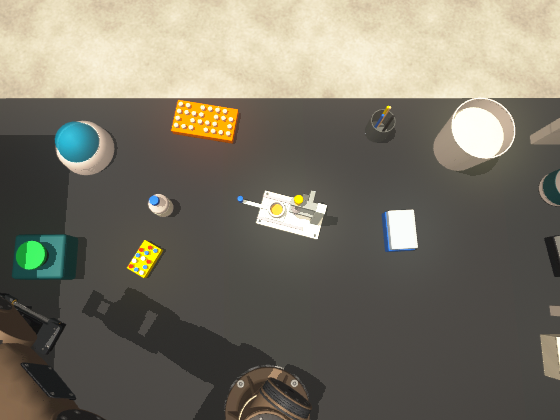

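View pics/wrist0.png

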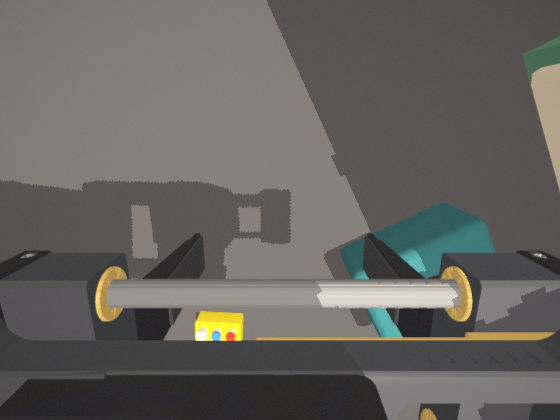

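The scene view shows the yellow knob at about (273,188) and the blue knob at about (341,252). The top view shows the yellow knob at (298,199), the blue one at (240,199) and the white base plate around (292,214). The bystanders stand well away from the stand.

```bash
cat > loc.py <<'E'
from h import *
def blob(im,lo,hi,near,r=14):
    hsv=cv2.cvtColor(im,cv2.COLOR_RGB2HSV); mk=cv2.inRange(hsv,lo,hi)
    c=np.zeros_like(mk); cv2.circle(c,near,r,255,-1); mk&=c
    n,l,st,ce=cv2.connectedComponentsWithStats(mk); i=1+np.argmax(st[1:,4]); return ce[i],st[i]
def tri(ms,ps):
    A=[];b=[]
    for m,p in zip(ms,ps):
        c,d=ray(m,p); d=d/np.linalg.norm(d); P=np.eye(3)-np.outer(d,d); A.append(P); b.append(P@c)
    A=np.vstack(A); b=np.hstack(b); x=np.linalg.lstsq(A,b,rcond=None)[0]; return x,np.linalg.norm(A@x-b)
E
python3 - <<'E'
from loc import *
a,ma=load('scene0'); b,mb=load('top0')
Y=((22,150,120),(35,255,255)); B=((100,120,60),(125,255,255))
for nm,C,pa,pb,z in [('yk',Y,(273,188),(298,199),252),('bk',B,(341,252),(240,199),52)]:
    ca,sa=blob(a,*C,pa,10); cb,sb=blob(b,*C,pb,8)
    print(nm,ca,sa,cb,sb); print(tri([ma,mb],[ca,cb]), onz(ma,ca,z),onz(mb,cb,z))
# plate
hsv=cv2.cvtColor(b,cv2.COLOR_RGB2HSV); mk=cv2.inRange(hsv,(0,0,190),(180,60,255)); c=np.zeros_like(mk); c[180:245,252:330]=255; mk&=c
cn=max(cv2.findContours(mk,0,2)[0],key=cv2.contourArea); r=cv2.minAreaRect(cn); print(r); 
for p in cv2.boxPoints(r): print(p,onz(mb,p,12))
cv2.imwrite('pics/topz.png',cv2.resize(cv2.cvtColor(b,cv2.COLOR_RGB2BGR)[170:250,225:345],None,fx=6,fy=6,interpolation=cv2.INTER_CUBIC))
cv2.imwrite('pics/scz.png',cv2.resize(cv2.cvtColor(a,cv2.COLOR_RGB2BGR)[175:290,225:355],None,fx=5,fy=5,interpolation=cv2.INTER_CUBIC))
E
```

```text
yk [273.072 187.979] [268 183  11  11  97] [297.986 199.1  ] [294 195   9  10  70]
(array([579.556, -84.225, 255.927]), np.float64(0.7673394395174497)) [574.091 -83.078 252.   ] [580.542 -83.942 252.   ]
bk [340.606 251.712] [338 246   7  14  66] [239.733 198.533] [237 196   6   7  30]
(array([625.893,  82.79 ,  45.942]), np.float64(1.1449069920158328)) [631.823  78.909  52.   ] [624.9    83.084  52.   ]
((286.4184265136719, 213.11009216308594), (72.2251968383789, 34.50929260253906), 14.74356460571289)
[247.104 220.606] [562.564  62.383  12.   ]
[255.886 187.233] [669.961  35.234  12.   ]
[325.733 205.614] [ 609.658 -185.892   12.   ]
[316.951 238.987] [ 503.671 -155.769   12.   ]
```

View pics/topz.png

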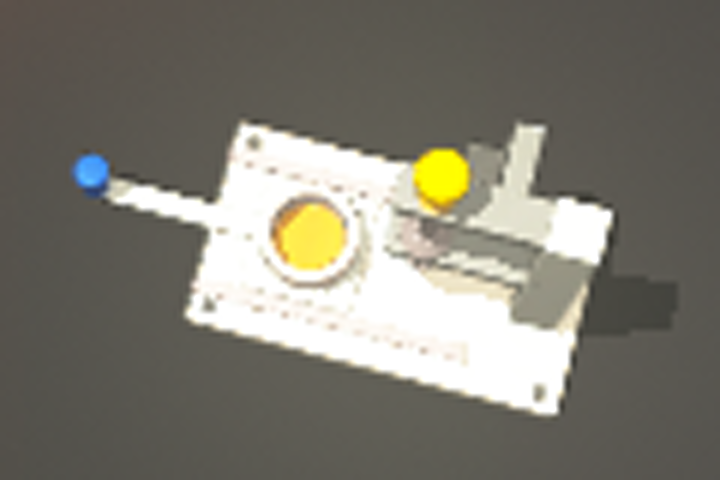

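View pics/scz.png

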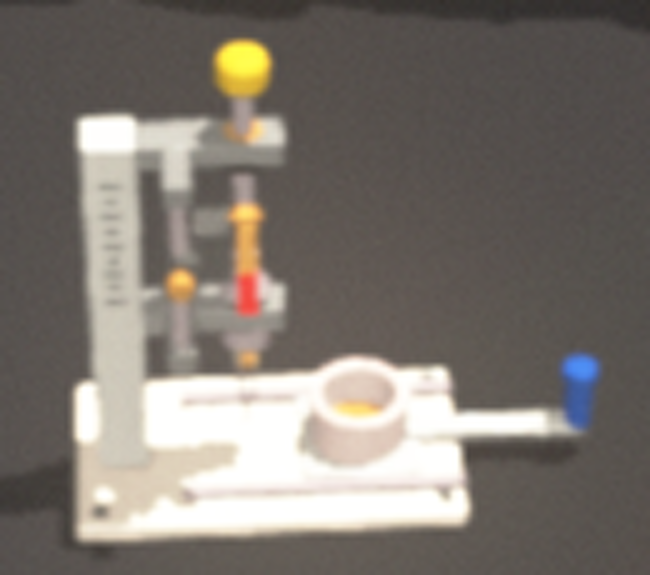

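```bash
cat > plan.py <<'E'
import sys
from h import *
from scipy.spatial.transform import Rotation as Ro
# usage plan.py x y z yaw  -> slide (m) & dr from measured pose
def plan(p,yaw):
    s=env.state(); R=Ro.from_euler('xyz',s['tcp_rot']); T=Ro.from_euler('xyz',[-np.pi/2,0,yaw])
    print('t',s['t'],'pos',s['eef_pos'],'rot',s['tcp_rot'],'F',s['ft_force'],'op',s['opening'])
    print('slide m',R.inv().apply(np.array(p)-s['eef_pos'])/1000,'dr',(R.inv()*T).as_rotvec())
if __name__=='__main__': plan([float(v) for v in sys.argv[1:4]],float(sys.argv[4]))
E
python3 - <<'E'
from h import *
b,mb=load('top0')
for p in [(240,122),(188,322),(558,413),(612,210)]:
    q=((p[0]+.5)/6-.5+225,(p[1]+.5)/6-.5+170); print(q,onz(mb,q,12))
E
python3 plan.py 560 -80 330 -1.833
```

```text
(264.5833333333333, 189.91666666666666) [661.13    7.572  12.   ]
(255.91666666666666, 223.25) [554.07   34.728  12.   ]
(317.5833333333333, 238.41666666666669) [ 505.45  -157.785   12.   ]
(326.5833333333333, 204.58333333333334) [ 612.973 -188.672   12.   ]
t 0.15 pos [278.892 559.12  214.2  ] rot [-1.572  0.    -0.463] F [ 0.451  0.53  -0.736] op 0.9982876091098623
slide m [ 0.537 -0.115 -0.446] dr [0.001 1.37  0.001]
```

Call:
{"method": "drive_tool", "body": {"steps": [{"slide": [0.03, -0.03, -0.02], "dr": [0, 0.11, 0]}, {"slide": [0.06, -0.06, -0.05], "dr": [0, 0.22, 0]}, {"slide": [0.09, -0.08, -0.075], "dr": [0, 0.33, 0]}, {"slide": [0.11, -0.1, -0.1], "dr": [0, 0.44, 0]}, {"slide": [0.13, -0.115, -0.13], "dr": [0, 0.55, 0]}]}}

```text
invalid input
```

```bash
python3 plan.py 560 -80 330 -1.824
```

```text
t 0.15 pos [278.892 559.12  214.2  ] rot [-1.572  0.    -0.463] F [ 0.451  0.53  -0.736] op 0.9982876091098623
slide m [ 0.537 -0.115 -0.446] dr [0.001 1.361 0.   ]
```

Call:
{"method": "drive_tool", "body": {"steps": [{"slide": [0.03, -0.03, -0.02], "dr": [0, 0.11, 0], "fingers": 0.095}, {"slide": [0.06, -0.06, -0.05], "dr": [0, 0.22, 0], "fingers": 0.095}, {"slide": [0.09, -0.08, -0.075], "dr": [0, 0.33, 0], "fingers": 0.095}, {"slide": [0.11, -0.1, -0.1], "dr": [0, 0.44, 0], "fingers": 0.095}, {"slide": [0.13, -0.115, -0.13], "dr": [0, 0.55, 0], "fingers": 0.095}]}}

```text
t: 0.57
eef_pos: [336.4, 393.2, 326.3]
tcp_rot: [-1.57, 0.0, -1.018]
ft_force: [1.2, -0.0, 0.5]
opening: 0.998
```

```bash
python3 plan.py 560 -80 330 -1.824
```

```text
t 0.5667 pos [336.367 393.153 326.269] rot [-1.57   0.    -1.018] F [ 1.193 -0.003  0.55 ] op 0.997670822295224
slide m [ 0.52  -0.004 -0.058] dr [-0.001  0.806 -0.   ]
```

Call:
{"method": "drive_tool", "body": {"steps": [{"slide": [0.04, 0, -0.005], "dr": [0, 0.11, 0], "fingers": 0.095}, {"slide": [0.08, 0, -0.01], "dr": [0, 0.22, 0], "fingers": 0.095}, {"slide": [0.12, 0, -0.015], "dr": [0, 0.33, 0], "fingers": 0.095}, {"slide": [0.16, 0, -0.02], "dr": [0, 0.44, 0], "fingers": 0.095}, {"slide": [0.2, 0, -0.025], "dr": [0, 0.55, 0], "fingers": 0.095}]}}

```text
t: 0.98
eef_pos: [420.7, 209.7, 325.3]
tcp_rot: [-1.571, 0.0, -1.568]
ft_force: [1.1, 0.7, 0.3]
opening: 0.999
```

```bash
python3 plan.py 560 -80 330 -1.824
```

```text
t 0.9833 pos [420.669 209.661 325.293] rot [-1.571  0.    -1.568] F [1.062 0.743 0.264] op 0.9988956396912406
slide m [ 0.29  -0.005  0.139] dr [-0.     0.256 -0.   ]
```

Call:
{"method": "drive_tool", "body": {"steps": [{"slide": [0.03, 0, 0.015], "dr": [0, 0.05, 0], "fingers": 0.095}, {"slide": [0.06, 0, 0.03], "dr": [0, 0.1, 0], "fingers": 0.095}, {"slide": [0.09, 0, 0.045], "dr": [0, 0.15, 0], "fingers": 0.095}, {"slide": [0.12, 0, 0.06], "dr": [0, 0.2, 0], "fingers": 0.095}, {"slide": [0.15, -0.005, 0.07], "dr": [0, 0.256, 0], "fingers": 0.095}]}}

```text
t: 1.4
eef_pos: [492.2, 60.3, 329.4]
tcp_rot: [-1.572, -0.0, -1.822]
ft_force: [0.4, 0.1, -0.6]
opening: 0.998
```

```bash
python3 plan.py 560 -80 330 -1.824
```

```text
t 1.4 pos [492.17   60.318 329.364] rot [-1.572 -0.    -1.822] F [ 0.377  0.096 -0.571] op 0.9978712455938361
slide m [ 0.119 -0.001  0.101] dr [0.001 0.002 0.   ]
```

Call:
{"method": "drive_tool", "body": {"steps": [{"slide": [0.03, 0, 0.03], "dr": [0, 0, 0], "fingers": 0.095}, {"slide": [0.06, 0, 0.06], "dr": [0, 0, 0], "fingers": 0.095}, {"slide": [0.08, 0, 0.09], "dr": [0, 0, 0], "fingers": 0.095}, {"slide": [0.08, 0, 0.105], "dr": [0, 0, 0], "fingers": 0.095}, {"slide": [0.08, 0, 0.105], "dr": [0, 0, 0], "fingers": 0.095}]}}

```text
t: 1.82
eef_pos: [575.6, -43.3, 329.0]
tcp_rot: [-1.572, -0.0, -1.822]
ft_force: [0.4, 0.6, 0.3]
opening: 1.0
```

```bash
python3 plan.py 580.5 -84 330 -1.824; python3 -c "
from h import *
im,m=snap('wrist','w1'); print(proj(m,[580.5,-84,252]))"
```

```text
t 1.8167 pos [575.601 -43.341 328.986] rot [-1.572 -0.    -1.822] F [0.426 0.556 0.305] op 1.000332430855729
slide m [ 0.038 -0.001  0.015] dr [0.001 0.002 0.   ]
[300.299 257.422]
```

View pics/w1.png

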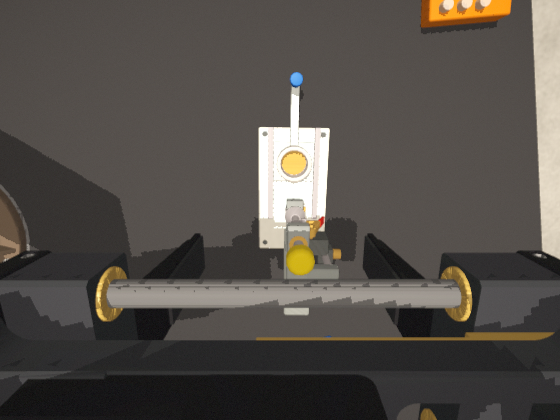

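```bash
python3 -c "
from loc import *
im,m=load('w1'); Y=((22,150,60),(35,255,255)); B=((100,120,60),(125,255,255))
c,s=blob(im,*Y,(300,258),22); print(c,s); print(onz(m,(s[0]+s[2]/2-.5,c[1]),252), onz(m,c,258))
c2,s2=blob(im,*B,(297,79),12); print(c2,s2,onz(m,c2,57))
b,mb=load('top0');a,ma=load('scene0')
print(tri([m,mb,ma],[c,(297.986,199.1),(273.07,187.98)]),tri([m,mb,ma],[c2,(239.73,198.53),(340.6,251.7)]))
print(onz(m,(259,128),12)-onz(m,(328,128),12))
"
```

```text
[299.789 259.506] [286 245  29  30 696]
[579.789 -85.842 252.   ] [579.965 -83.063 258.   ]
[295.911  78.994] [290  72  13  15 157] [624.463  81.107  57.   ]
(array([579.664, -84.177, 255.87 ]), np.float64(0.8174002821129268)) (array([625.618,  82.722,  45.818]), np.float64(1.2967338894113756))
[-102.464   26.22     0.   ]
```

Call:
{"method": "drive_tool", "body": {"steps": [{"slide": [0.039, 0, 0.0145], "dr": [0, 0, 0], "fingers": 0.07}, {"slide": [0.039, 0, 0.0145], "dr": [0, 0, 0], "fingers": 0.07}, {"slide": [0.039, 0.02, 0.0145], "dr": [0, 0, 0], "fingers": 0.07}, {"slide": [0.039, 0.04, 0.0145], "dr": [0, 0, 0], "fingers": 0.07}, {"slide": [0.039, 0.04, 0.0145], "dr": [0, 0, 0], "fingers": 0.07}]}}

```text
t: 2.28
eef_pos: [576.3, -81.4, 287.2]
tcp_rot: [-1.576, 0.0, -1.818]
ft_force: [-0.0, -0.5, -0.9]
opening: 0.746
```

```bash
python3 plan.py 580 -84.5 234 -1.824; python3 -c "
from h import *
im,m=snap('wrist','w2');snap('scene','s2'); print(proj(m,[580.,-84.5,252]))
b=cv2.imread('pics/s2.png');cv2.imwrite('pics/s2z.png',cv2.resize(b[120:290,200:355],None,fx=3.5,fy=3.5,interpolation=cv2.INTER_CUBIC))"
```

```text
t 2.2833 pos [576.28  -81.425 287.177] rot [-1.576  0.    -1.818] F [-0.039 -0.468 -0.866] op 0.7460226221088383
slide m [0.002 0.053 0.005] dr [ 0.005  0.006 -0.   ]
[289.45  234.664]
```

View pics/w2.png

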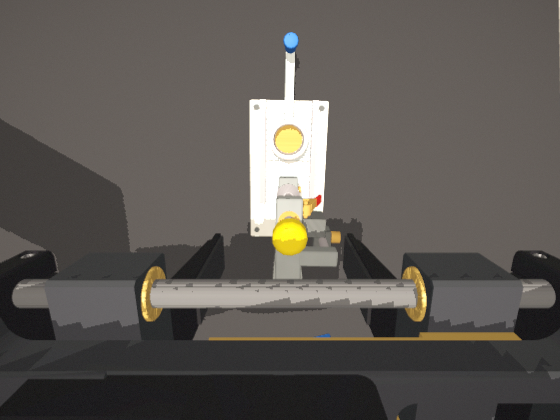

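View pics/s2z.png

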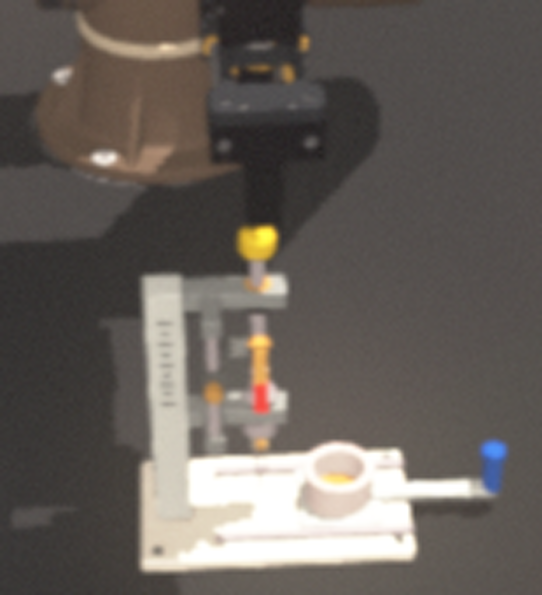

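Call:
{"method": "drive_tool", "body": {"steps": [{"slide": [0, 0, 0], "dr": [0, 0, 0], "fingers": 0.07}, {"slide": [0, 0, 0], "dr": [0, 0, 0], "fingers": 0.07}]}}

```text
t: 2.55
eef_pos: [578.5, -82.3, 291.5]
tcp_rot: [-1.569, 0.0, -1.818]
ft_force: [0.5, 0.2, 0.5]
opening: 0.737
```

```bash
python3 plan.py 580 -84.5 234 -1.824
```

```text
t 2.55 pos [578.495 -82.26  291.518] rot [-1.569  0.    -1.818] F [0.481 0.239 0.489] op 0.7371126603123731
slide m [0.002 0.058 0.002] dr [-0.002  0.006 -0.   ]
```

Call:
{"method": "drive_tool", "body": {"steps": [{"slide": [0.002, 0.0, 0.002], "dr": [0, 0.006, 0], "fingers": 0.07}, {"slide": [0.002, 0.02, 0.002], "dr": [0, 0.006, 0], "fingers": 0.07}, {"slide": [0.002, 0.035, 0.002], "dr": [0, 0.006, 0], "fingers": 0.07}, {"slide": [0.002, 0.045, 0.002], "dr": [0, 0.006, 0], "fingers": 0.07}, {"slide": [0.002, 0.045, 0.002], "dr": [0, 0.006, 0], "fingers": 0.07}]}}

```text
t: 2.97
eef_pos: [579.2, -85.0, 243.6]
tcp_rot: [-1.573, 0.0, -1.825]
ft_force: [0.1, -0.7, -0.4]
opening: 0.735
```

Call:
{"method": "drive_tool", "body": {"steps": [{"slide": [0.0, 0.0, 0.0], "dr": [0, 0, 0], "fingers": 0.07}, {"slide": [0.0, 0.0, 0.0], "dr": [0, 0, 0], "fingers": 0.07}, {"slide": [0.0, 0.0, 0.0], "dr": [0, 0, 0], "fingers": 0.07}]}}

```text
t: 3.22
eef_pos: [580.1, -85.1, 246.1]
tcp_rot: [-1.569, 0.0, -1.825]
ft_force: [0.2, -0.5, 0.2]
opening: 0.736
```

```bash
python3 plan.py 580 -84.5 234 -1.824
```

```text
t 3.2167 pos [580.12  -85.108 246.133] rot [-1.569  0.    -1.825] F [ 0.169 -0.533  0.172] op 0.7361366041856404
slide m [-0.001  0.012 -0.   ] dr [-0.002 -0.001 -0.   ]
```

Call:
{"method": "drive_tool", "body": {"steps": [{"slide": [0.0, 0.006, 0.0], "dr": [0, 0, 0], "fingers": 0.07}, {"slide": [0.0, 0.012, 0.0], "dr": [0, 0, 0], "fingers": 0.07}, {"slide": [0.0, 0.012, 0.0], "dr": [0, 0, 0], "fingers": 0.07}, {"slide": [0.0, 0.012, 0.0], "dr": [0, 0, 0], "fingers": 0.07}, {"slide": [0.0, 0.012, 0.0], "dr": [0, 0, 0], "fingers": 0.07}]}}

```text
t: 3.63
eef_pos: [579.8, -85.0, 233.1]
tcp_rot: [-1.571, 0.0, -1.825]
ft_force: [-0.2, 0.3, -0.3]
opening: 0.734
```

```bash
python3 -c "
from h import *
im,m=snap('wrist','w3');snap('scene','s3'); print(env.state()['eef_pos'])
b=cv2.imread('pics/s3.png');cv2.imwrite('pics/s3z.png',cv2.resize(b[120:290,200:355],None,fx=3.5,fy=3.5,interpolation=cv2.INTER_CUBIC))"
```

```text
[579.83  -85.056 233.313]
```

View pics/s3z.png

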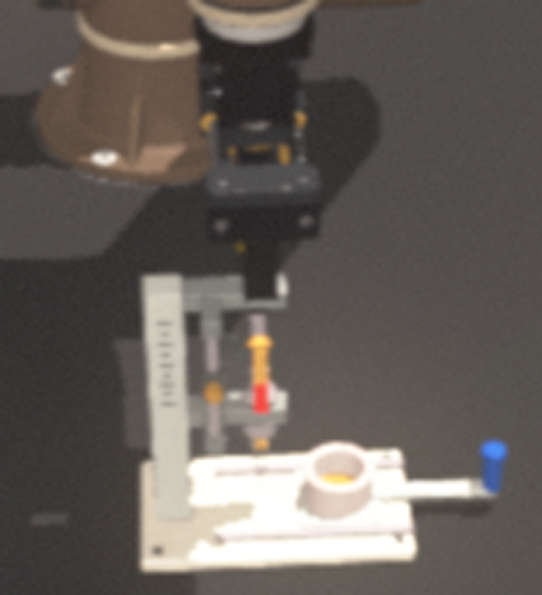

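View pics/w3.png

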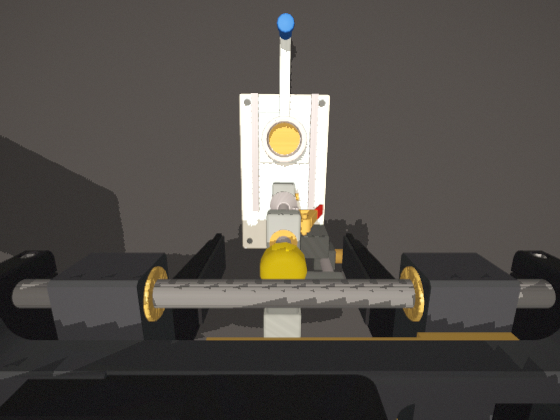

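The knob at (284,265) sits midway between the fingers, and in the scene view the fingers hang around it above the upper arm. I'm closing the fingers.

Call:
{"method": "drive_tool", "body": {"steps": [{"slide": [0, 0, 0], "dr": [0, 0, 0], "fingers": 0.03}, {"slide": [0, 0, 0], "dr": [0, 0, 0], "fingers": 0.015}, {"slide": [0, 0, 0], "dr": [0, 0, 0], "fingers": 0.01}, {"slide": [0, 0, 0], "dr": [0, 0, 0], "fingers": 0.01}, {"slide": [0, 0, 0], "dr": [0, 0, 0], "fingers": 0.01}]}}

```text
t: 4.15
eef_pos: [579.7, -85.0, 233.2]
tcp_rot: [-1.571, 0.0, -1.825]
ft_force: [-0.1, -0.1, -0.1]
opening: 0.442
```

Call:
{"method": "drive_tool", "body": {"steps": [{"slide": [0, 0, 0], "dr": [0, 0, 0], "fingers": 0.0}, {"slide": [0, 0, 0], "dr": [0, 0, 0], "fingers": 0.0}, {"slide": [0, 0, 0], "dr": [0, 0, 0], "fingers": 0.0}, {"slide": [0, 0, 0], "dr": [0, 0, 0], "fingers": 0.0}]}}

```text
t: 4.48
eef_pos: [579.5, -85.0, 233.2]
tcp_rot: [-1.571, 0.0, -1.825]
ft_force: [-2.4, -1.0, 0.9]
opening: 0.249
```

Call:
{"method": "drive_tool", "body": {"steps": [{"slide": [0, 0, 0], "dr": [0, 0, 0], "fingers": 0.0}, {"slide": [0, 0, 0], "dr": [0, 0, 0], "fingers": 0.0}, {"slide": [0, 0, 0], "dr": [0, 0, 0], "fingers": 0.0}]}}

```text
t: 4.73
eef_pos: [579.6, -85.0, 233.1]
tcp_rot: [-1.571, 0.0, -1.825]
ft_force: [-2.5, 0.4, 1.0]
opening: 0.25
```

Call:
{"method": "drive_tool", "body": {"steps": [{"slide": [0, -0.001, 0], "dr": [0, 0, 0], "fingers": 0.0}, {"slide": [0, -0.002, 0], "dr": [0, 0, 0], "fingers": 0.0}, {"slide": [0, -0.003, 0], "dr": [0, 0, 0], "fingers": 0.0}, {"slide": [0, -0.004, 0], "dr": [0, 0, 0], "fingers": 0.0}, {"slide": [0, -0.005, 0], "dr": [0, 0, 0], "fingers": 0.0}]}}

```text
t: 5.15
eef_pos: [579.5, -85.0, 238.0]
tcp_rot: [-1.572, 0.0, -1.825]
ft_force: [-1.6, 0.4, -5.7]
opening: 0.247
```

Call:
{"method": "drive_tool", "body": {"steps": [{"slide": [0, -0.002, 0], "dr": [0, 0, 0], "fingers": 0.0}, {"slide": [0, -0.005, 0], "dr": [0, 0, 0], "fingers": 0.0}, {"slide": [0, -0.008, 0], "dr": [0, 0, 0], "fingers": 0.0}, {"slide": [0, -0.01, 0], "dr": [0, 0, 0], "fingers": 0.0}, {"slide": [0, -0.01, 0], "dr": [0, 0, 0], "fingers": 0.0}]}}

```text
t: 5.57
eef_pos: [579.6, -85.0, 248.6]
tcp_rot: [-1.571, 0.0, -1.825]
ft_force: [-3.5, 0.3, -5.6]
opening: 0.247
```

Call:
{"method": "drive_tool", "body": {"steps": [{"slide": [0, -0.002, 0], "dr": [0, 0, 0], "fingers": 0.0}, {"slide": [0, -0.005, 0], "dr": [0, 0, 0], "fingers": 0.0}, {"slide": [0, -0.008, 0], "dr": [0, 0, 0], "fingers": 0.0}, {"slide": [0, -0.01, 0], "dr": [0, 0, 0], "fingers": 0.0}, {"slide": [0, -0.01, 0], "dr": [0, 0, 0], "fingers": 0.0}]}}

```text
t: 5.98
eef_pos: [579.6, -84.9, 258.2]
tcp_rot: [-1.571, 0.0, -1.825]
ft_force: [-4.2, 1.6, -7.8]
opening: 0.248
```

```bash
python3 -c "
from h import *
snap('scene','s4'); print(env.state()['eef_pos'],env.state()['ft_force'])
b=cv2.imread('pics/s4.png');cv2.imwrite('pics/s4z.png',cv2.resize(b[170:270,220:320],None,fx=6,fy=6,interpolation=cv2.INTER_CUBIC))"
```

```text
[579.548 -84.962 258.158] [-3.761  0.572 -7.024]
```

View pics/s4z.png

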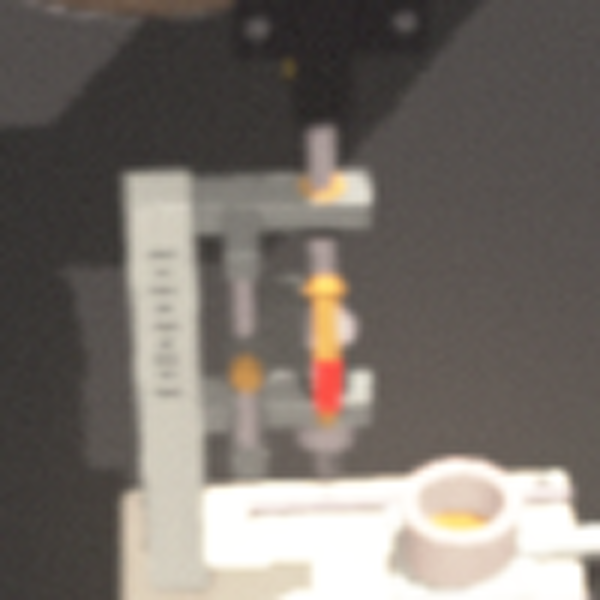

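The rod is up about 25 mm and following the grip, with the collar now visible near the pawl. From here I'm feeling upward in small steps.

Call:
{"method": "drive_tool", "body": {"steps": [{"slide": [0, -0.001, 0], "dr": [0, 0, 0], "fingers": 0.0}, {"slide": [0, -0.002, 0], "dr": [0, 0, 0], "fingers": 0.0}, {"slide": [0, -0.003, 0], "dr": [0, 0, 0], "fingers": 0.0}, {"slide": [0, -0.003, 0], "dr": [0, 0, 0], "fingers": 0.0}]}}

```text
t: 6.37
eef_pos: [579.6, -85.0, 261.4]
tcp_rot: [-1.571, 0.0, -1.825]
ft_force: [-5.5, 1.3, -6.0]
opening: 0.247
```

Call:
{"method": "drive_tool", "body": {"steps": [{"slide": [0, -0.001, 0], "dr": [0, 0, 0], "fingers": 0.0}, {"slide": [0, -0.002, 0], "dr": [0, 0, 0], "fingers": 0.0}, {"slide": [0, -0.002, 0], "dr": [0, 0, 0], "fingers": 0.0}]}}

```text
t: 6.62
eef_pos: [579.6, -85.0, 263.6]
tcp_rot: [-1.571, 0.0, -1.825]
ft_force: [-5.6, 0.2, -6.5]
opening: 0.246
```

Call:
{"method": "drive_tool", "body": {"steps": [{"slide": [0, -0.001, 0], "dr": [0, 0, 0], "fingers": 0.0}, {"slide": [0, -0.002, 0], "dr": [0, 0, 0], "fingers": 0.0}, {"slide": [0, -0.002, 0], "dr": [0, 0, 0], "fingers": 0.0}]}}

```text
t: 6.87
eef_pos: [579.6, -85.0, 265.9]
tcp_rot: [-1.57, 0.0, -1.825]
ft_force: [-7.5, 1.5, -3.3]
opening: 0.247
```

Call:
{"method": "drive_tool", "body": {"steps": [{"slide": [0, -0.001, 0], "dr": [0, 0, 0], "fingers": 0.0}, {"slide": [0, -0.002, 0], "dr": [0, 0, 0], "fingers": 0.0}, {"slide": [0, -0.002, 0], "dr": [0, 0, 0], "fingers": 0.0}]}}

```text
t: 7.12
eef_pos: [579.6, -85.0, 267.8]
tcp_rot: [-1.57, 0.0, -1.825]
ft_force: [-5.9, 0.9, -7.0]
opening: 0.248
```

Call:
{"method": "drive_tool", "body": {"steps": [{"slide": [0, 0, 0], "dr": [0, 0, 0], "fingers": 0.0}, {"slide": [0, 0, 0], "dr": [0, 0, 0], "fingers": 0.0}]}}

```text
t: 7.28
eef_pos: [579.6, -85.0, 267.7]
tcp_rot: [-1.571, 0.0, -1.825]
ft_force: [-5.9, 0.7, -5.7]
opening: 0.249
```

```bash
python3 -c "
from h import *
snap('scene','s5'); print(env.state()['eef_pos'],env.state()['ft_force'],env.state()['moment'])
b=cv2.imread('pics/s5.png');cv2.imwrite('pics/s5z.png',cv2.resize(b[185:265,230:310],None,fx=7.5,fy=7.5,interpolation=cv2.INTER_CUBIC))"
```

```text
[579.619 -84.977 267.668] [-6.237  2.2   -5.574] [ 0.165  1.097 -0.034]
```

View pics/s5z.png

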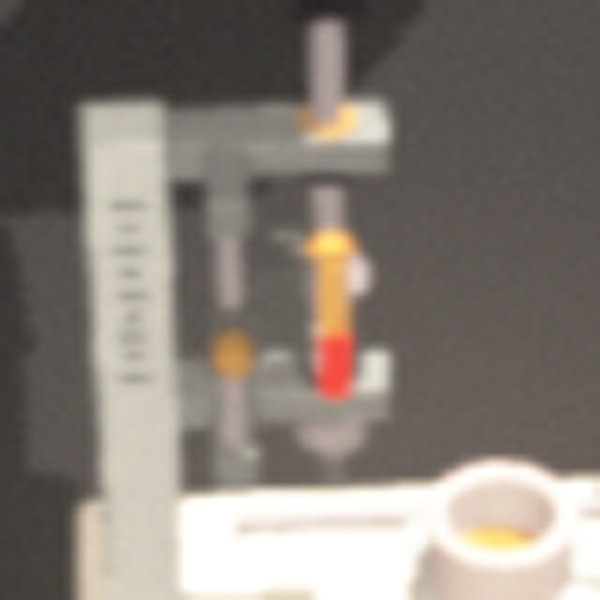

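Call:
{"method": "drive_tool", "body": {"steps": [{"slide": [0, -0.001, 0], "dr": [0, 0, 0], "fingers": 0.0}, {"slide": [0, -0.002, 0], "dr": [0, 0, 0], "fingers": 0.0}, {"slide": [0, -0.002, 0], "dr": [0, 0, 0], "fingers": 0.0}]}}

```text
t: 7.58
eef_pos: [579.6, -85.0, 269.7]
tcp_rot: [-1.571, 0.0, -1.825]
ft_force: [-5.9, 0.8, -6.1]
opening: 0.245
```

Call:
{"method": "drive_tool", "body": {"steps": [{"slide": [0, -0.001, 0], "dr": [0, 0, 0], "fingers": 0.0}, {"slide": [0, -0.002, 0], "dr": [0, 0, 0], "fingers": 0.0}, {"slide": [0, -0.002, 0], "dr": [0, 0, 0], "fingers": 0.0}]}}

```text
t: 7.83
eef_pos: [579.6, -85.0, 271.6]
tcp_rot: [-1.571, 0.0, -1.825]
ft_force: [-5.8, 2.7, -6.8]
opening: 0.249
```

Call:
{"method": "drive_tool", "body": {"steps": [{"slide": [0, -0.001, 0], "dr": [0, 0, 0], "fingers": 0.0}, {"slide": [0, -0.002, 0], "dr": [0, 0, 0], "fingers": 0.0}, {"slide": [0, -0.002, 0], "dr": [0, 0, 0], "fingers": 0.0}]}}

```text
t: 8.08
eef_pos: [579.6, -85.0, 273.6]
tcp_rot: [-1.571, 0.0, -1.825]
ft_force: [-5.7, 1.1, -6.2]
opening: 0.247
```

Call:
{"method": "drive_tool", "body": {"steps": [{"slide": [0, -0.001, 0], "dr": [0, 0, 0], "fingers": 0.0}, {"slide": [0, -0.002, 0], "dr": [0, 0, 0], "fingers": 0.0}, {"slide": [0, -0.002, 0], "dr": [0, 0, 0], "fingers": 0.0}]}}

```text
t: 8.33
eef_pos: [579.6, -85.0, 275.6]
tcp_rot: [-1.571, 0.0, -1.825]
ft_force: [-5.0, 1.0, -7.2]
opening: 0.253
```

Call:
{"method": "drive_tool", "body": {"steps": [{"slide": [0, -0.001, 0], "dr": [0, 0, 0], "fingers": 0.0}, {"slide": [0, -0.002, 0], "dr": [0, 0, 0], "fingers": 0.0}, {"slide": [0, -0.002, 0], "dr": [0, 0, 0], "fingers": 0.0}]}}

```text
t: 8.58
eef_pos: [579.6, -85.0, 277.6]
tcp_rot: [-1.571, 0.0, -1.825]
ft_force: [-4.9, 1.6, -6.9]
opening: 0.248
```

Call:
{"method": "drive_tool", "body": {"steps": [{"slide": [0, -0.001, 0], "dr": [0, 0, 0], "fingers": 0.0}, {"slide": [0, -0.002, 0], "dr": [0, 0, 0], "fingers": 0.0}, {"slide": [0, -0.002, 0], "dr": [0, 0, 0], "fingers": 0.0}]}}

```text
t: 8.83
eef_pos: [579.6, -85.0, 279.5]
tcp_rot: [-1.571, 0.0, -1.825]
ft_force: [-4.6, 1.4, -7.6]
opening: 0.249
```

Call:
{"method": "drive_tool", "body": {"steps": [{"slide": [0, -0.001, 0], "dr": [0, 0, 0], "fingers": 0.0}, {"slide": [0, -0.002, 0], "dr": [0, 0, 0], "fingers": 0.0}, {"slide": [0, -0.002, 0], "dr": [0, 0, 0], "fingers": 0.0}]}}

```text
t: 9.08
eef_pos: [579.6, -85.0, 281.5]
tcp_rot: [-1.571, 0.0, -1.825]
ft_force: [-5.2, 1.1, -6.9]
opening: 0.247
```

Call:
{"method": "drive_tool", "body": {"steps": [{"slide": [0, -0.001, 0], "dr": [0, 0, 0], "fingers": 0.0}, {"slide": [0, -0.002, 0], "dr": [0, 0, 0], "fingers": 0.0}, {"slide": [0, -0.002, 0], "dr": [0, 0, 0], "fingers": 0.0}]}}

```text
t: 9.33
eef_pos: [579.6, -85.0, 283.5]
tcp_rot: [-1.571, 0.0, -1.825]
ft_force: [-6.2, 0.1, -7.2]
opening: 0.246
```

Call:
{"method": "drive_tool", "body": {"steps": [{"slide": [0, -0.001, 0], "dr": [0, 0, 0], "fingers": 0.0}, {"slide": [0, -0.002, 0], "dr": [0, 0, 0], "fingers": 0.0}, {"slide": [0, -0.002, 0], "dr": [0, 0, 0], "fingers": 0.0}]}}

```text
t: 9.58
eef_pos: [579.6, -85.0, 285.5]
tcp_rot: [-1.571, 0.0, -1.825]
ft_force: [-4.8, 0.7, -8.5]
opening: 0.249
```

```bash
python3 -c "
from h import *
snap('scene','s6'); print(env.state()['eef_pos'],env.state()['ft_force'],env.state()['moment'])
b=cv2.imread('pics/s6.png');cv2.imwrite('pics/s6z.png',cv2.resize(b[185:265,230:310],None,fx=7.5,fy=7.5,interpolation=cv2.INTER_CUBIC))"
```

```text
[579.605 -84.989 285.457] [-5.014  0.93  -7.408] [ 0.102  0.978 -0.006]
```

View pics/s6z.png

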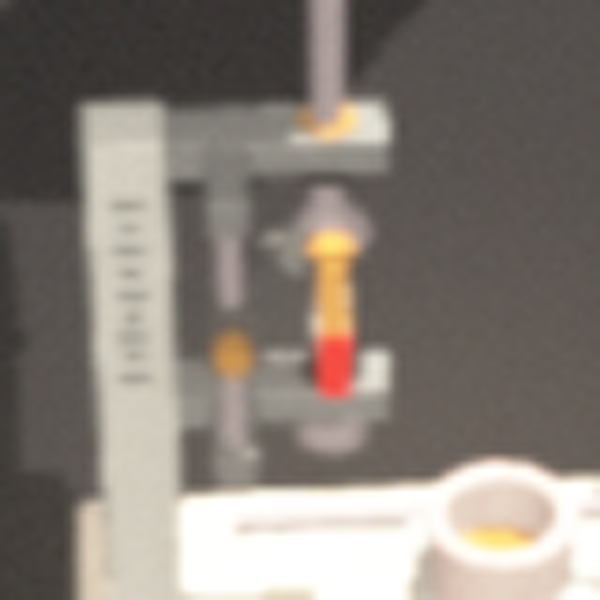

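Call:
{"method": "drive_tool", "body": {"steps": [{"slide": [0, -0.001, 0], "dr": [0, 0, 0], "fingers": 0.0}, {"slide": [0, -0.002, 0], "dr": [0, 0, 0], "fingers": 0.0}, {"slide": [0, -0.002, 0], "dr": [0, 0, 0], "fingers": 0.0}]}}

```text
t: 9.88
eef_pos: [579.6, -85.0, 287.5]
tcp_rot: [-1.571, 0.0, -1.825]
ft_force: [-5.7, 1.2, -7.8]
opening: 0.247
```

Call:
{"method": "drive_tool", "body": {"steps": [{"slide": [0, -0.001, 0], "dr": [0, 0, 0], "fingers": 0.0}, {"slide": [0, -0.002, 0], "dr": [0, 0, 0], "fingers": 0.0}, {"slide": [0, -0.002, 0], "dr": [0, 0, 0], "fingers": 0.0}]}}

```text
t: 10.13
eef_pos: [579.6, -85.0, 289.5]
tcp_rot: [-1.571, 0.0, -1.825]
ft_force: [-5.8, 2.0, -7.9]
opening: 0.248
```

Call:
{"method": "drive_tool", "body": {"steps": [{"slide": [0, -0.001, 0], "dr": [0, 0, 0], "fingers": 0.0}, {"slide": [0, -0.002, 0], "dr": [0, 0, 0], "fingers": 0.0}, {"slide": [0, -0.002, 0], "dr": [0, 0, 0], "fingers": 0.0}]}}

```text
t: 10.38
eef_pos: [579.6, -85.0, 291.4]
tcp_rot: [-1.571, 0.0, -1.825]
ft_force: [-5.2, 0.9, -8.3]
opening: 0.246
```

Call:
{"method": "drive_tool", "body": {"steps": [{"slide": [0, -0.001, 0], "dr": [0, 0, 0], "fingers": 0.0}, {"slide": [0, -0.002, 0], "dr": [0, 0, 0], "fingers": 0.0}, {"slide": [0, -0.002, 0], "dr": [0, 0, 0], "fingers": 0.0}]}}

```text
t: 10.63
eef_pos: [579.6, -85.0, 293.4]
tcp_rot: [-1.571, 0.0, -1.825]
ft_force: [-5.2, 2.0, -9.3]
opening: 0.25
```

Call:
{"method": "drive_tool", "body": {"steps": [{"slide": [0, -0.001, 0], "dr": [0, 0, 0], "fingers": 0.0}, {"slide": [0, -0.002, 0], "dr": [0, 0, 0], "fingers": 0.0}, {"slide": [0, -0.0025, 0], "dr": [0, 0, 0], "fingers": 0.0}, {"slide": [0, -0.0025, 0], "dr": [0, 0, 0], "fingers": 0.0}]}}

```text
t: 10.97
eef_pos: [579.6, -85.0, 295.9]
tcp_rot: [-1.571, 0.0, -1.825]
ft_force: [-4.9, 0.3, -8.5]
opening: 0.245
```

```bash
python3 -c "
from h import *
snap('scene','s7'); print(env.state()['eef_pos'],env.state()['ft_force'],env.state()['moment'])
b=cv2.imread('pics/s7.png');cv2.imwrite('pics/s7z.png',cv2.resize(b[185:265,230:310],None,fx=7.5,fy=7.5,interpolation=cv2.INTER_CUBIC))"
```

```text
[579.592 -84.967 295.865] [-5.85   1.055 -7.274] [ 0.124  0.948 -0.033]
```

View pics/s7z.png

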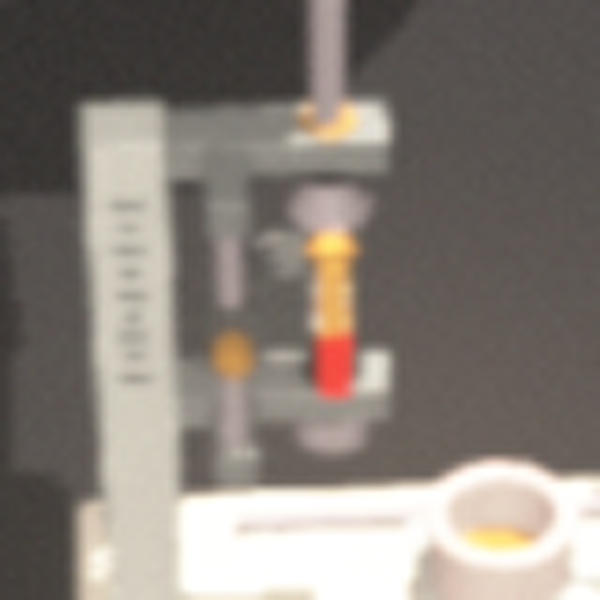

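```bash
python3 -c "
from loc import *
for f in ['scene0','s2','s3','s4','s5','s6','s7']:
    a,m=load(f); f32=a.astype(float)
    # red-weighted centroid
    w=np.clip(f32[...,0]-1.3*np.maximum(f32[...,1],f32[...,2])-10,0,None); sub=w[220:250,262:288]; 
    ys,xs=np.mgrid[220:250,262:288]; print(f,(sub*xs).sum()/sub.sum(),(sub*ys).sum()/sub.sum(),sub.sum())
ms=[load(f)[0] for f in ['scene0','s4','s5','s6','s7']]
b=np.hstack([cv2.resize(x[205:245,258:292,::-1],None,fx=4.6,fy=8,interpolation=cv2.INTER_CUBIC) for x in ms]); print(b.shape); cv2.imwrite('pics/cmp.png',b)
"
```

```text
scene0 274.06230998553673 233.34443165382683 3387.8999999999996
s2 274.0457292803019 233.3676032667983 3391.7000000000003
s3 274.05227134894733 233.35504086406561 3462.7
s4 274.1968292682927 233.6739467849224 4510.0
s5 274.28936564361885 233.14349371651733 3994.5999999999995
s6 274.1549138829001 233.2225479033938 4128.1
s7 274.11993689973554 233.10367466246 4310.599999999999
(320, 780, 3)
```

View pics/cmp.png

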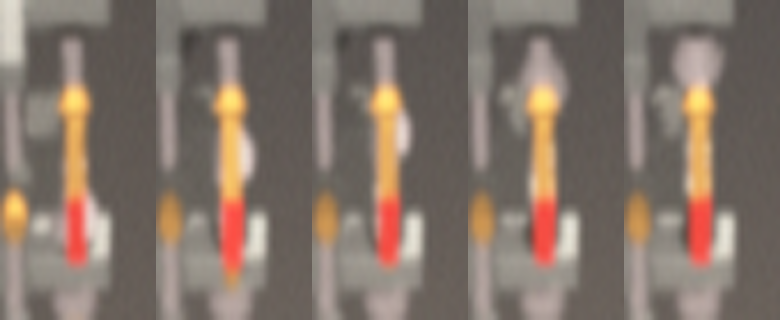

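The trigger's outline was deflected at 25 mm and back in place from 34.5 mm on. With the force kick at TCP z 265.9, this puts the snap-in at about 30–33 mm of travel. I'm lowering to just above that height.

Call:
{"method": "drive_tool", "body": {"steps": [{"slide": [0, 0.001, 0], "dr": [0, 0, 0], "fingers": 0.0}, {"slide": [0, 0.003, 0], "dr": [0, 0, 0], "fingers": 0.0}, {"slide": [0, 0.006, 0], "dr": [0, 0, 0], "fingers": 0.0}, {"slide": [0, 0.009, 0], "dr": [0, 0, 0], "fingers": 0.0}, {"slide": [0, 0.012, 0], "dr": [0, 0, 0], "fingers": 0.0}]}}

```text
t: 11.43
eef_pos: [579.6, -85.0, 283.8]
tcp_rot: [-1.571, 0.0, -1.825]
ft_force: [-5.7, 1.4, -6.7]
opening: 0.246
```

Call:
{"method": "drive_tool", "body": {"steps": [{"slide": [0, 0.003, 0], "dr": [0, 0, 0], "fingers": 0.0}, {"slide": [0, 0.006, 0], "dr": [0, 0, 0], "fingers": 0.0}, {"slide": [0, 0.009, 0], "dr": [0, 0, 0], "fingers": 0.0}, {"slide": [0, 0.012, 0], "dr": [0, 0, 0], "fingers": 0.0}, {"slide": [0, 0.013, 0], "dr": [0, 0, 0], "fingers": 0.0}]}}

```text
t: 11.85
eef_pos: [579.6, -85.0, 270.6]
tcp_rot: [-1.571, 0.0, -1.825]
ft_force: [-6.4, 1.0, -7.0]
opening: 0.249
```

Call:
{"method": "drive_tool", "body": {"steps": [{"slide": [0, 0.001, 0], "dr": [0, 0, 0], "fingers": 0.0}, {"slide": [0, 0.002, 0], "dr": [0, 0, 0], "fingers": 0.0}, {"slide": [0, 0.002, 0], "dr": [0, 0, 0], "fingers": 0.0}, {"slide": [0, 0.002, 0], "dr": [0, 0, 0], "fingers": 0.0}]}}

```text
t: 12.18
eef_pos: [579.6, -85.0, 268.9]
tcp_rot: [-1.571, 0.0, -1.825]
ft_force: [-6.5, 1.7, -8.0]
opening: 0.253
```

Call:
{"method": "drive_tool", "body": {"steps": [{"slide": [0, 0.0005, 0], "dr": [0, 0, 0], "fingers": 0.0}, {"slide": [0, 0.001, 0], "dr": [0, 0, 0], "fingers": 0.0}, {"slide": [0, 0.001, 0], "dr": [0, 0, 0], "fingers": 0.0}]}}

```text
t: 12.43
eef_pos: [579.6, -85.0, 267.9]
tcp_rot: [-1.571, 0.0, -1.825]
ft_force: [-5.3, 0.2, -7.6]
opening: 0.246
```

Call:
{"method": "drive_tool", "body": {"steps": [{"slide": [0, 0.0001, 0], "dr": [0, 0, 0], "fingers": 0.0}, {"slide": [0, 0.0002, 0], "dr": [0, 0, 0], "fingers": 0.0}, {"slide": [0, 0.0002, 0], "dr": [0, 0, 0], "fingers": 0.0}]}}

```text
t: 12.68
eef_pos: [579.6, -85.0, 267.8]
tcp_rot: [-1.571, 0.0, -1.825]
ft_force: [-5.6, 1.7, -7.0]
opening: 0.254
```

Call:
{"method": "drive_tool", "body": {"steps": [{"slide": [0, 0.0001, 0], "dr": [0, 0, 0], "fingers": 0.0}, {"slide": [0, 0.0002, 0], "dr": [0, 0, 0], "fingers": 0.0}, {"slide": [0, 0.0002, 0], "dr": [0, 0, 0], "fingers": 0.0}]}}

```text
t: 12.93
eef_pos: [579.6, -85.0, 267.7]
tcp_rot: [-1.571, 0.0, -1.825]
ft_force: [-5.1, 0.7, -5.4]
opening: 0.249
```

```bash
cat > f.py <<'E'
from h import *
F=[];Z=[]
for i in range(4):
    s=env.state(); F.append(s['ft_force']); Z.append(s['eef_pos'][2]); optics.read_camera('wrist')
print('t',s['t'],'z',np.mean(Z),'F',np.mean(F,0),'fz',np.array(F)[:,2])
E
python3 f.py
```

```text
t 13.0833 z 267.69611197925343 F [-5.833  0.787 -5.782] fz [-5.359 -5.914 -6.372 -5.482]
```

Call:
{"method": "drive_tool", "body": {"steps": [{"slide": [0, 0.0001, 0], "dr": [0, 0, 0], "fingers": 0.0}, {"slide": [0, 0.0002, 0], "dr": [0, 0, 0], "fingers": 0.0}, {"slide": [0, 0.0002, 0], "dr": [0, 0, 0], "fingers": 0.0}]}}

```text
t: 13.38
eef_pos: [579.7, -85.0, 267.6]
tcp_rot: [-1.571, 0.0, -1.825]
ft_force: [-7.2, 1.4, -4.6]
opening: 0.248
```

```bash
python3 f.py
```

```text
t 13.5333 z 267.6296080015845 F [-6.403  1.519 -4.632] fz [-4.602 -4.668 -4.064 -5.193]
```

Call:
{"method": "drive_tool", "body": {"steps": [{"slide": [0, 0.0001, 0], "dr": [0, 0, 0], "fingers": 0.0}, {"slide": [0, 0.0002, 0], "dr": [0, 0, 0], "fingers": 0.0}, {"slide": [0, 0.0002, 0], "dr": [0, 0, 0], "fingers": 0.0}]}}

```text
t: 13.83
eef_pos: [579.7, -85.0, 267.6]
tcp_rot: [-1.57, 0.0, -1.825]
ft_force: [-6.8, 2.2, -4.1]
opening: 0.249
```

```bash
python3 f.py
```

```text
t 13.9833 z 267.5653901396853 F [-6.62   1.605 -4.187] fz [-4.073 -4.614 -4.523 -3.539]
```

Call:
{"method": "drive_tool", "body": {"steps": [{"slide": [0, 0.0001, 0], "dr": [0, 0, 0], "fingers": 0.0}, {"slide": [0, 0.0002, 0], "dr": [0, 0, 0], "fingers": 0.0}, {"slide": [0, 0.0002, 0], "dr": [0, 0, 0], "fingers": 0.0}]}}

```text
t: 14.28
eef_pos: [579.7, -85.0, 267.5]
tcp_rot: [-1.57, 0.0, -1.825]
ft_force: [-6.2, 1.6, -3.0]
opening: 0.246
```

```bash
python3 f.py
```

```text
t 14.4333 z 267.50965694060625 F [-6.962  1.896 -2.445] fz [-3.034 -2.372 -1.959 -2.418]
```

Call:
{"method": "drive_tool", "body": {"steps": [{"slide": [0, 0.0001, 0], "dr": [0, 0, 0], "fingers": 0.0}, {"slide": [0, 0.0002, 0], "dr": [0, 0, 0], "fingers": 0.0}, {"slide": [0, 0.0002, 0], "dr": [0, 0, 0], "fingers": 0.0}]}}

```text
t: 14.73
eef_pos: [579.7, -85.0, 267.5]
tcp_rot: [-1.57, 0.0, -1.825]
ft_force: [-6.9, 1.9, -1.6]
opening: 0.255
```

```bash
python3 f.py
```

```text
t 14.8833 z 267.4552668757405 F [-7.4    1.791 -1.717] fz [-1.649 -1.392 -1.966 -1.859]
```

The pull is passing steadily onto the catch: 7 N has fallen to 1.7 N while the rod stays put. I'll ease it down one more small step, then open.

Call:
{"method": "drive_tool", "body": {"steps": [{"slide": [0, 0.0001, 0], "dr": [0, 0, 0], "fingers": 0.0}, {"slide": [0, 0.0002, 0], "dr": [0, 0, 0], "fingers": 0.0}, {"slide": [0, 0.0002, 0], "dr": [0, 0, 0], "fingers": 0.0}]}}

```text
t: 15.18
eef_pos: [579.7, -85.0, 267.4]
tcp_rot: [-1.57, 0.0, -1.825]
ft_force: [-8.1, 1.9, -0.5]
opening: 0.247
```

```bash
python3 f.py
```

```text
t 15.3333 z 267.402834068563 F [-7.586  1.678 -0.65 ] fz [-0.52   0.135 -1.4   -0.814]
```

Call:
{"method": "drive_tool", "body": {"steps": [{"slide": [0, 0, 0], "dr": [0, 0, 0], "fingers": 0.03}, {"slide": [0, 0, 0], "dr": [0, 0, 0], "fingers": 0.04}, {"slide": [0, 0, 0], "dr": [0, 0, 0], "fingers": 0.06}, {"slide": [0, 0, 0], "dr": [0, 0, 0], "fingers": 0.07}, {"slide": [0, 0, 0], "dr": [0, 0, 0], "fingers": 0.07}]}}

```text
t: 15.8
eef_pos: [580.2, -85.2, 266.8]
tcp_rot: [-1.569, 0.0, -1.825]
ft_force: [-0.4, -0.9, 1.0]
opening: 0.542
```

Call:
{"method": "drive_tool", "body": {"steps": [{"slide": [0, 0, 0], "dr": [0, 0, 0], "fingers": 0.07}, {"slide": [0, 0, 0], "dr": [0, 0, 0], "fingers": 0.07}, {"slide": [0, 0, 0], "dr": [0, 0, 0], "fingers": 0.07}, {"slide": [0, 0, 0], "dr": [0, 0, 0], "fingers": 0.07}, {"slide": [0, 0, 0], "dr": [0, 0, 0], "fingers": 0.07}]}}

```text
t: 16.22
eef_pos: [579.8, -85.0, 266.2]
tcp_rot: [-1.571, 0.0, -1.825]
ft_force: [0.1, 0.1, -0.5]
opening: 0.735
```

```bash
python3 -c "
from h import *
snap('scene','s8'); snap('wrist','w8'); print(env.state()['eef_pos'],env.state()['ft_force'],env.state()['opening'])
b=cv2.imread('pics/s8.png');cv2.imwrite('pics/s8z.png',cv2.resize(b[165:265,230:310],None,fx=6,fy=6,interpolation=cv2.INTER_CUBIC))"
```

```text
[579.752 -85.032 266.246] [-1.112  0.949 -0.262] 0.7337667114858576
```

View pics/s8z.png

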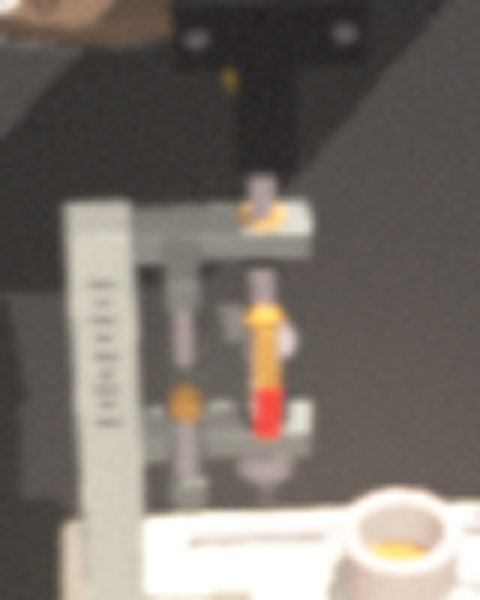

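View pics/w8.png

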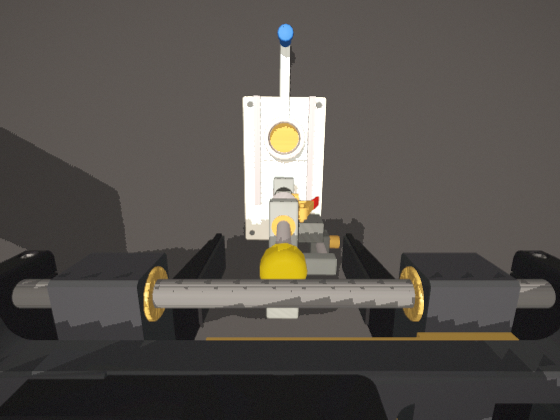

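The rod hangs by itself: the collar at (288,338) in the crop is still raised and the tool now reads no load. I'm raising straight off the knob.

Call:
{"method": "drive_tool", "body": {"steps": [{"slide": [0, -0.015, 0], "dr": [0, 0, 0], "fingers": 0.07}, {"slide": [0, -0.035, 0], "dr": [0, 0, 0], "fingers": 0.07}, {"slide": [0, -0.06, 0], "dr": [0, 0, 0], "fingers": 0.07}, {"slide": [0, -0.08, 0], "dr": [0, 0, 0], "fingers": 0.07}, {"slide": [0, -0.08, 0], "dr": [0, 0, 0], "fingers": 0.07}]}}

```text
t: 16.73
eef_pos: [580.7, -85.2, 350.3]
tcp_rot: [-1.565, 0.0, -1.825]
ft_force: [1.2, -0.5, 0.5]
opening: 0.737
```

```bash
python3 plan.py 625 82 250 -1.824
```

```text
t 16.7333 pos [580.681 -85.224 350.325] rot [-1.565  0.    -1.825] F [ 1.152 -0.54   0.469] op 0.7368682537701614
slide m [-0.173  0.1    0.   ] dr [-0.006 -0.001 -0.   ]
```

Call:
{"method": "drive_tool", "body": {"steps": [{"slide": [-0.03, 0, 0], "dr": [0, 0, 0], "fingers": 0.06}, {"slide": [-0.06, 0, 0], "dr": [0, 0, 0], "fingers": 0.06}, {"slide": [-0.09, 0, 0], "dr": [0, 0, 0], "fingers": 0.06}, {"slide": [-0.12, 0, 0], "dr": [0, 0, 0], "fingers": 0.06}, {"slide": [-0.12, 0, 0], "dr": [0, 0, 0], "fingers": 0.06}]}}

```text
t: 17.15
eef_pos: [610.4, 35.2, 345.4]
tcp_rot: [-1.572, 0.001, -1.822]
ft_force: [-1.0, -0.0, -0.4]
opening: 0.635
```

Call:
{"method": "drive_tool", "body": {"steps": [{"slide": [0, 0.04, 0], "dr": [0, 0, 0], "fingers": 0.06}, {"slide": [0, 0.08, 0], "dr": [0, 0, 0], "fingers": 0.06}, {"slide": [0, 0.1, 0], "dr": [0, 0, 0], "fingers": 0.06}, {"slide": [0, 0.1, 0], "dr": [0, 0, 0], "fingers": 0.06}, {"slide": [0, 0.1, 0], "dr": [0, 0, 0], "fingers": 0.06}]}}

```text
t: 17.57
eef_pos: [609.8, 30.8, 245.9]
tcp_rot: [-1.572, -0.0, -1.825]
ft_force: [0.8, -0.6, 1.2]
opening: 0.632
```

```bash
python3 -c "
from h import *
snap('wrist','w9')
im,m=snap('wrist','w9')"; python3 plan.py 625 82 150 -1.824
```

```text
t 17.6667 pos [610.643  30.869 247.974] rot [-1.568  0.001 -1.825] F [-0.055 -0.184  0.288] op 0.6306738568080537
slide m [-0.053  0.098  0.001] dr [-0.002 -0.001 -0.001]
```

View pics/w9.png

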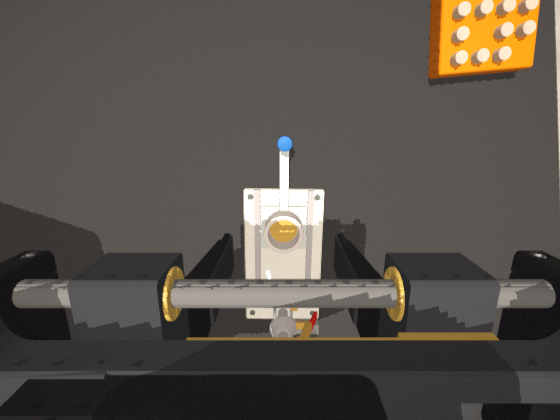

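```bash
python3 -c "
from loc import *
im,m=load('w9'); B=((100,120,60),(125,255,255))
c,s=blob(im,*B,(285,144),14); print(c,s,onz(m,c,57))"
```

```text
[284.337 143.102] [277 136  16  15 187] [625.046  81.876  57.   ]
```

Call:
{"method": "drive_tool", "body": {"steps": [{"slide": [-0.03, 0, 0], "dr": [0, 0, 0], "fingers": 0.06}, {"slide": [-0.053, 0, 0.001], "dr": [0, 0, 0], "fingers": 0.06}, {"slide": [-0.053, 0.03, 0.001], "dr": [0, 0, 0], "fingers": 0.06}, {"slide": [-0.053, 0.07, 0.001], "dr": [0, 0, 0], "fingers": 0.06}, {"slide": [-0.053, 0.11, 0.001], "dr": [0, 0, 0], "fingers": 0.06}]}}

```text
t: 18.08
eef_pos: [625.6, 82.6, 137.9]
tcp_rot: [-1.565, 0.002, -1.824]
ft_force: [0.7, -0.1, -0.6]
opening: 0.635
```

Call:
{"method": "drive_tool", "body": {"steps": [{"slide": [0, 0.02, 0], "dr": [0, 0, 0], "fingers": 0.06}, {"slide": [0, 0.03, 0], "dr": [0, 0, 0], "fingers": 0.06}, {"slide": [0, 0.03, 0], "dr": [0, 0, 0], "fingers": 0.06}, {"slide": [0, 0.03, 0], "dr": [0, 0, 0], "fingers": 0.06}]}}

```text
t: 18.42
eef_pos: [625.2, 82.1, 108.0]
tcp_rot: [-1.569, 0.001, -1.825]
ft_force: [0.9, -0.8, 0.6]
opening: 0.629
```

```bash
python3 -c "
from h import *
im,m=snap('wrist','w10');print(proj(m,[625,82,57]))";  python3 plan.py 625 82 28 -1.824
```

```text
[282.633 225.156]
t 18.4667 pos [625.417  82.13  108.526] rot [-1.568  0.001 -1.825] F [-0.965  0.337  0.825] op 0.6321717713682705
slide m [ 0.     0.081 -0.001] dr [-0.003 -0.001 -0.001]
```

View pics/w10.png

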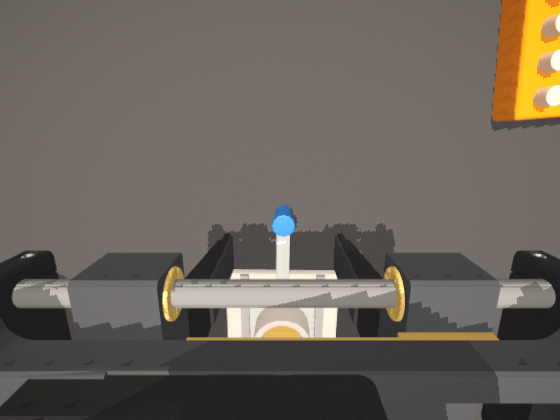

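The knob at (284,222) lies between the fingers, close to where I predicted it. I'm lowering onto it.

Call:
{"method": "drive_tool", "body": {"steps": [{"slide": [0, 0.02, 0], "dr": [0, 0, 0], "fingers": 0.06}, {"slide": [0, 0.04, 0], "dr": [0, 0, 0], "fingers": 0.06}, {"slide": [0, 0.06, 0], "dr": [0, 0, 0], "fingers": 0.06}, {"slide": [0, 0.07, 0], "dr": [0, 0, 0], "fingers": 0.06}, {"slide": [0, 0.07, 0], "dr": [0, 0, 0], "fingers": 0.06}]}}

```text
t: 18.88
eef_pos: [624.1, 82.1, 35.9]
tcp_rot: [-1.572, -0.0, -1.825]
ft_force: [0.3, -0.4, 0.4]
opening: 0.631
```

Call:
{"method": "drive_tool", "body": {"steps": [{"slide": [0, 0.005, 0], "dr": [0, 0, 0], "fingers": 0.06}, {"slide": [0, 0.01, 0], "dr": [0, 0, 0], "fingers": 0.06}, {"slide": [0, 0.01, 0], "dr": [0, 0, 0], "fingers": 0.06}, {"slide": [0, 0.01, 0], "dr": [0, 0, 0], "fingers": 0.06}]}}

```text
t: 19.22
eef_pos: [624.4, 82.2, 26.8]
tcp_rot: [-1.57, 0.0, -1.825]
ft_force: [0.2, 1.0, -0.0]
opening: 0.633
```

```bash
python3 -c "
from h import *
im,m=snap('wrist','w11')";  python3 plan.py 625 82 28 -1.824
```

```text
t 19.2667 pos [624.476  82.191  26.89 ] rot [-1.57   0.    -1.825] F [0.41  0.428 0.014] op 0.6353948250356198
slide m [ 0.    -0.001  0.001] dr [-0.001 -0.001 -0.   ]
```

View pics/w11.png

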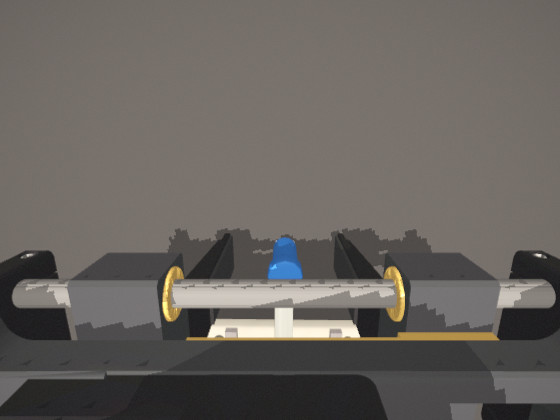

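Call:
{"method": "drive_tool", "body": {"steps": [{"slide": [0, 0, 0.0005], "dr": [0, 0, 0], "fingers": 0.02}, {"slide": [0, 0, 0.0005], "dr": [0, 0, 0], "fingers": 0.01}, {"slide": [0, 0, 0.0005], "dr": [0, 0, 0], "fingers": 0.0}, {"slide": [0, 0, 0.0005], "dr": [0, 0, 0], "fingers": 0.0}, {"slide": [0, 0, 0.0005], "dr": [0, 0, 0], "fingers": 0.0}]}}

```text
t: 19.68
eef_pos: [624.7, 82.1, 26.3]
tcp_rot: [-1.571, 0.0, -1.825]
ft_force: [-0.3, 0.7, 0.2]
opening: 0.34
```

Call:
{"method": "drive_tool", "body": {"steps": [{"slide": [0, 0, 0], "dr": [0, 0, 0], "fingers": 0.0}, {"slide": [0, 0, 0], "dr": [0, 0, 0], "fingers": 0.0}, {"slide": [0, 0, 0], "dr": [0, 0, 0], "fingers": 0.0}, {"slide": [0, 0, 0], "dr": [0, 0, 0], "fingers": 0.0}, {"slide": [0, 0, 0], "dr": [0, 0, 0], "fingers": 0.0}]}}

```text
t: 20.1
eef_pos: [625.0, 82.0, 26.3]
tcp_rot: [-1.57, 0.0, -1.825]
ft_force: [2.9, -0.6, -1.2]
opening: 0.181
```

```bash
python3 f.py; python3 -c "
from h import *
print(env.state()['opening'])
snap('scene','s9')
b=cv2.imread('pics/s9.png');cv2.imwrite('pics/s9z.png',cv2.resize(b[150:290,220:370],None,fx=4,fy=4,interpolation=cv2.INTER_CUBIC))"
```

```text
t 20.25 z 26.321074988246632 F [ 2.873 -1.063 -1.229] fz [-1.202 -1.747 -0.779 -1.187]
0.17843041758646974
```

View pics/s9z.png

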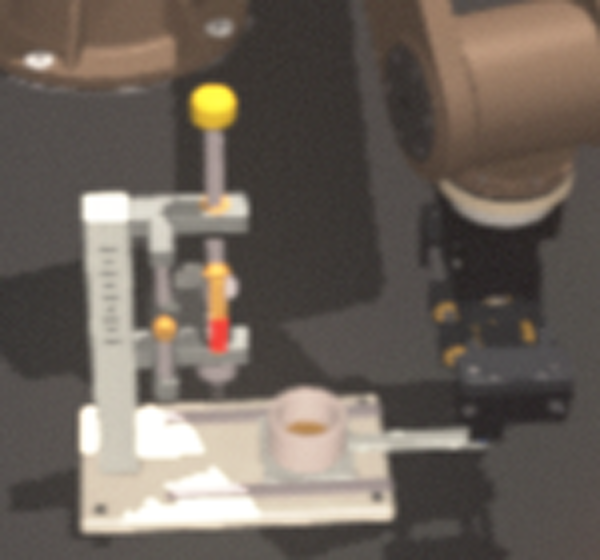

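The rod stays up with the knob gripped. I'm pushing the carriage in.

Call:
{"method": "drive_tool", "body": {"steps": [{"slide": [0.003, 0, 0], "dr": [0, 0, 0], "fingers": 0.0}, {"slide": [0.008, 0, 0], "dr": [0, 0, 0], "fingers": 0.0}, {"slide": [0.013, 0, 0], "dr": [0, 0, 0], "fingers": 0.0}, {"slide": [0.018, 0, 0], "dr": [0, 0, 0], "fingers": 0.0}, {"slide": [0.02, 0, 0], "dr": [0, 0, 0], "fingers": 0.0}]}}

```text
t: 20.77
eef_pos: [619.4, 61.8, 26.3]
tcp_rot: [-1.571, 0.0, -1.825]
ft_force: [3.6, 0.8, -1.8]
opening: 0.179
```

Call:
{"method": "drive_tool", "body": {"steps": [{"slide": [0.003, 0, 0], "dr": [0, 0, 0], "fingers": 0.0}, {"slide": [0.008, 0, 0], "dr": [0, 0, 0], "fingers": 0.0}, {"slide": [0.013, 0, 0], "dr": [0, 0, 0], "fingers": 0.0}, {"slide": [0.018, 0, 0], "dr": [0, 0, 0], "fingers": 0.0}, {"slide": [0.02, 0, 0], "dr": [0, 0, 0], "fingers": 0.0}]}}

```text
t: 21.18
eef_pos: [614.3, 42.6, 26.3]
tcp_rot: [-1.571, -0.0, -1.825]
ft_force: [2.8, 0.8, -0.0]
opening: 0.176
```

Call:
{"method": "drive_tool", "body": {"steps": [{"slide": [0.003, 0, 0], "dr": [0, 0, 0], "fingers": 0.0}, {"slide": [0.006, 0, 0], "dr": [0, 0, 0], "fingers": 0.0}, {"slide": [0.009, 0, 0], "dr": [0, 0, 0], "fingers": 0.0}, {"slide": [0.012, 0, 0], "dr": [0, 0, 0], "fingers": 0.0}, {"slide": [0.012, 0, 0], "dr": [0, 0, 0], "fingers": 0.0}]}}

```text
t: 21.6
eef_pos: [611.2, 31.2, 26.2]
tcp_rot: [-1.571, -0.0, -1.825]
ft_force: [0.0, -1.5, 0.5]
opening: 0.178
```

```bash
python3 f.py; python3 -c "
from h import *
print(env.state()['opening'])
snap('scene','s10')
b=cv2.imread('pics/s10.png');cv2.imwrite('pics/s10z.png',cv2.resize(b[150:290,220:370],None,fx=4,fy=4,interpolation=cv2.INTER_CUBIC))"
```

```text
t 21.75 z 26.215987351409453 F [-0.665 -1.367  0.971] fz [0.519 0.558 1.137 1.669]
0.18100632935454425
```

View pics/s10z.png

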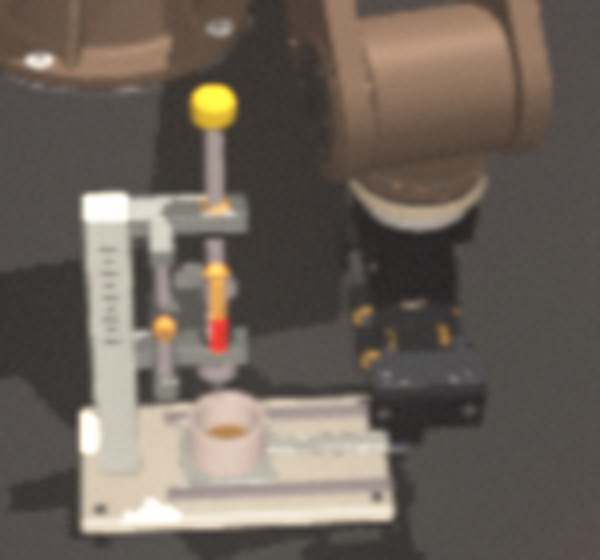

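Call:
{"method": "drive_tool", "body": {"steps": [{"slide": [0.001, 0, 0], "dr": [0, 0, 0], "fingers": 0.0}, {"slide": [0.002, 0, 0], "dr": [0, 0, 0], "fingers": 0.0}, {"slide": [0.003, 0, 0], "dr": [0, 0, 0], "fingers": 0.0}, {"slide": [0.003, 0, 0], "dr": [0, 0, 0], "fingers": 0.0}]}}

```text
t: 22.18
eef_pos: [610.7, 28.8, 26.2]
tcp_rot: [-1.571, 0.0, -1.825]
ft_force: [-1.4, 1.4, 1.4]
opening: 0.178
```

Call:
{"method": "drive_tool", "body": {"steps": [{"slide": [0.0005, 0, 0], "dr": [0, 0, 0], "fingers": 0.0}, {"slide": [0.001, 0, 0], "dr": [0, 0, 0], "fingers": 0.0}, {"slide": [0.001, 0, 0], "dr": [0, 0, 0], "fingers": 0.0}]}}

```text
t: 22.43
eef_pos: [610.4, 27.8, 26.2]
tcp_rot: [-1.571, 0.0, -1.825]
ft_force: [-1.6, 1.6, 1.3]
opening: 0.18
```

Call:
{"method": "drive_tool", "body": {"steps": [{"slide": [0.0005, 0, 0], "dr": [0, 0, 0], "fingers": 0.0}, {"slide": [0.001, 0, 0], "dr": [0, 0, 0], "fingers": 0.0}, {"slide": [0.001, 0, 0], "dr": [0, 0, 0], "fingers": 0.0}]}}

```text
t: 22.68
eef_pos: [610.2, 26.8, 26.2]
tcp_rot: [-1.571, -0.0, -1.825]
ft_force: [-2.3, 1.1, 1.2]
opening: 0.178
```

Call:
{"method": "drive_tool", "body": {"steps": [{"slide": [0.0005, 0, 0], "dr": [0, 0, 0], "fingers": 0.0}, {"slide": [0.001, 0, 0], "dr": [0, 0, 0], "fingers": 0.0}, {"slide": [0.001, 0, 0], "dr": [0, 0, 0], "fingers": 0.0}]}}

```text
t: 22.93
eef_pos: [610.0, 26.0, 26.2]
tcp_rot: [-1.571, 0.0, -1.825]
ft_force: [-2.9, 4.0, 0.9]
opening: 0.179
```

Call:
{"method": "drive_tool", "body": {"steps": [{"slide": [0.0005, 0, 0], "dr": [0, 0, 0], "fingers": 0.0}, {"slide": [0.0005, 0, 0], "dr": [0, 0, 0], "fingers": 0.0}, {"slide": [0.0005, 0, 0], "dr": [0, 0, 0], "fingers": 0.0}]}}

```text
t: 23.18
eef_pos: [610.0, 26.0, 26.3]
tcp_rot: [-1.571, 0.001, -1.825]
ft_force: [-1.7, 7.3, 1.9]
opening: 0.177
```

```bash
python3 f.py
```

```text
t 23.3333 z 26.2686483280142 F [-2.112  6.728  1.394] fz [1.897 1.19  1.044 1.444]
```

The push has met the hard stop: y is stuck at 26.0 and the force has risen to 7 N, about 115 mm from the rod. I'm letting go of the blue knob.

Call:
{"method": "drive_tool", "body": {"steps": [{"slide": [0, 0, 0], "dr": [0, 0, 0], "fingers": 0.03}, {"slide": [0, 0, 0], "dr": [0, 0, 0], "fingers": 0.045}, {"slide": [0, 0, 0], "dr": [0, 0, 0], "fingers": 0.06}, {"slide": [0, 0, 0], "dr": [0, 0, 0], "fingers": 0.06}, {"slide": [0, 0, 0], "dr": [0, 0, 0], "fingers": 0.06}]}}

```text
t: 23.8
eef_pos: [610.1, 25.2, 26.3]
tcp_rot: [-1.57, 0.0, -1.825]
ft_force: [0.3, -0.5, -0.0]
opening: 0.473
```

Call:
{"method": "drive_tool", "body": {"steps": [{"slide": [0, 0, 0], "dr": [0, 0, 0], "fingers": 0.06}, {"slide": [0, 0, 0], "dr": [0, 0, 0], "fingers": 0.06}, {"slide": [0, 0, 0], "dr": [0, 0, 0], "fingers": 0.06}]}}

```text
t: 24.05
eef_pos: [610.0, 25.4, 26.3]
tcp_rot: [-1.571, 0.0, -1.825]
ft_force: [-0.3, 0.2, -0.4]
opening: 0.62
```

```bash
python3 -c "
from h import *
im,m=snap('wrist','w12');s=env.state();print(s['eef_pos'],s['ft_force'],s['opening'])"
```

```text
[610.003  25.404  26.289] [-0.273  0.337 -0.182] 0.6279978065090384
```

View pics/w12.png

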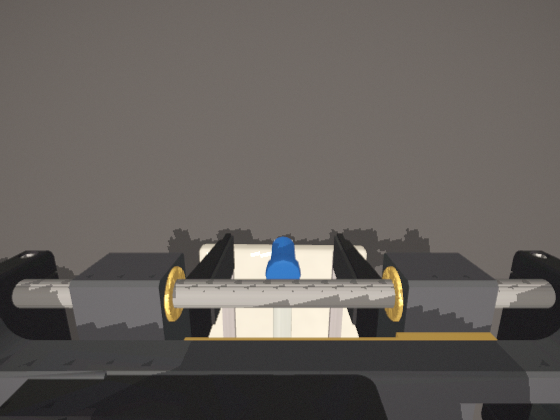

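The knob at (284,262) is free between the open fingers. I'm raising straight up.

Call:
{"method": "drive_tool", "body": {"steps": [{"slide": [0, -0.02, 0], "dr": [0, 0, 0], "fingers": 0.06}, {"slide": [0, -0.05, 0], "dr": [0, 0, 0], "fingers": 0.06}, {"slide": [0, -0.085, 0], "dr": [0, 0, 0], "fingers": 0.06}, {"slide": [0, -0.12, 0], "dr": [0, 0, 0], "fingers": 0.06}, {"slide": [0, -0.12, 0], "dr": [0, 0, 0], "fingers": 0.06}]}}

```text
t: 24.52
eef_pos: [612.4, 25.4, 152.7]
tcp_rot: [-1.561, 0.002, -1.825]
ft_force: [1.4, -0.2, 1.0]
opening: 0.632
```

Call:
{"method": "drive_tool", "body": {"steps": [{"slide": [-0.03, -0.02, 0], "dr": [0, 0, 0], "fingers": 0.06}, {"slide": [-0.06, -0.04, 0], "dr": [0, 0, 0], "fingers": 0.06}, {"slide": [-0.08, -0.06, 0], "dr": [0, 0, 0], "fingers": 0.06}, {"slide": [-0.08, -0.06, 0], "dr": [0, 0, 0], "fingers": 0.06}, {"slide": [-0.08, -0.06, 0], "dr": [0, 0, 0], "fingers": 0.06}]}}

```text
t: 24.93
eef_pos: [630.2, 103.6, 206.7]
tcp_rot: [-1.569, 0.0, -1.823]
ft_force: [-0.1, 0.1, -0.7]
opening: 0.631
```

Call:
{"method": "drive_tool", "body": {"steps": [{"slide": [0, 0, 0], "dr": [0, 0, 0], "fingers": 0.06}, {"slide": [0, 0, 0], "dr": [0, 0, 0], "fingers": 0.06}, {"slide": [0, 0, 0], "dr": [0, 0, 0], "fingers": 0.06}]}}

```text
t: 25.18
eef_pos: [629.7, 101.9, 205.2]
tcp_rot: [-1.572, -0.001, -1.826]
ft_force: [0.6, -0.2, -0.3]
opening: 0.631
```

```bash
python3 -c "
from loc import *
snap('scene','s13');t,mt=snap('top','t13');s=env.state();print(s['t'],s['eef_pos'],s['ft_force'],s['opening'])
a,ma=load('scene0') ; im,m=load('s13')
B=((100,120,60),(125,255,255));Y=((22,150,120),(35,255,255))
c,_=blob(im,*B,(308,255),14); print('blue',c,onz(m,c,52))
c,_=blob(im,*Y,(273,177),10); print('yellow',c); 
for z in (280,286,290): print(proj(m,[580,-84.5,z]), proj(ma,[580,-84.5,252]))
d=cv2.absdiff(load('top0')[0],t).max(2); print([ (x,int(d[y0:y1,x0:x1].max())) for x,(x0,y0,x1,y1) in dict(bottle=(145,190,178,220),rack=(125,238,165,280),box=(380,205,420,255)).items()])
b=cv2.imread('pics/s13.png');cv2.imwrite('pics/s13z.png',cv2.resize(b[150:290,220:370],None,fx=4,fy=4,interpolation=cv2.INTER_CUBIC))"
```

```text
25.2833 [629.881 102.094 205.614] [-0.014  0.007 -0.089] 0.6300962118334994
blue [318.355 253.306] [618.872  22.243  52.   ]
yellow [272.925 176.075]
[273.116 179.627] [273.272 189.463]
[273.083 177.484] [273.272 189.463]
[273.06  176.049] [273.272 189.463]
[('bottle', 10), ('rack', 5), ('box', 2)]
```

View pics/s13z.png

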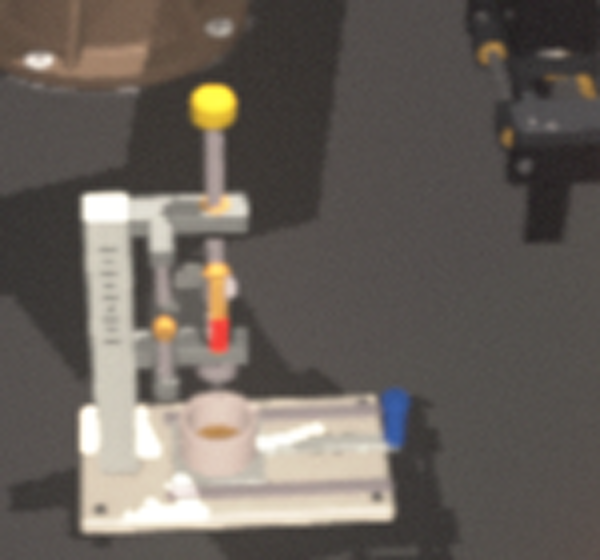

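View pics/t13.png

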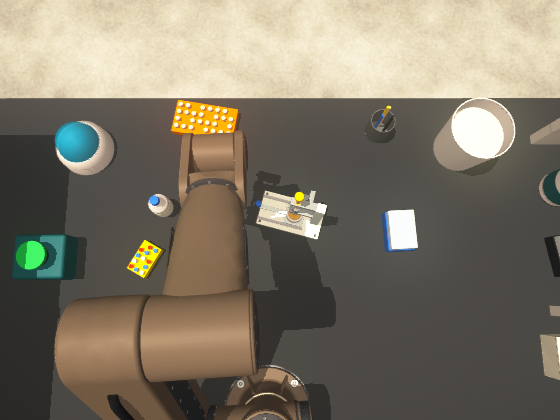

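The rod stays up and the cup is under the tweezers, with the blue knob free at (395,415) in the crop. The bystanders haven't changed in the top view. I'm handing the job in.

```bash
python3 -c "
from h import *
s=env.state();print(s['t'],np.abs(s['qvel']).max()); print(env.job_done())"
```

```text
25.2833 0.005945361749629213
the job is handed in; nothing more can be done
None
```

I drew the rod up by the yellow knob until the catch took it, at about 31–34 mm of travel. I then eased the load onto the catch until my pull fell from about 7 N to about 0.7 N, and let go. After that I pushed the cup carriage in by the blue knob, about 57 mm to its hard stop, let go and drew back. The job was handed in at 25.3 s.

- **Rod:** in the last scene view it still hangs about 33 mm up, the same as before the carriage was moved. The trigger mark had returned to its rest position once the collar was past.
- **Carriage:** it stopped about 115 mm from the rod's axis, with the push rising to 7 N, and the view shows the cup under the tweezers.
- **Surroundings:** the bottle, rack and tip box look unchanged in the top view. The force on the tool reads about zero and the gripper is clear of everything.

- **Not felt directly:** the 4–8 N rise at the catch never showed in the force readings. I placed it from the trigger's movement in the pictures and one odd force reading, and the load transfer on the way down confirmed it.
- **Sideways load:** the grip put about 5–8 N sideways on the knob during the lift; it went when the fingers opened, and I saw no harm from it.

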